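# Pin the tote to the tilt stand and tip the glass nuggets into its corner

### The job

Lock the white tote to the tilt board: take the loose pin from its block and push it fully home through the tote's tab and the board below. Then lift the board by its red bar to about 35 degrees so that all four glass nuggets slide together into the tote's low corner, and finish still holding the bar with the board up at that angle and the nuggets at rest. Spill nothing and leave the other things on the bench alone.

Things in the scene. Friction and masses are not known exactly. Their poses are not given: they have to be found in the camera images.
- stand: Fixed tilt stand: blue rails on the bench that carry the hinged board. Origin on the bench straight below the pin hole; its x axis points along the board from the red handle to the hinge, z up. The stand sits in a different place and at a different yaw each time.
- board (a joint): Tilt of the plywood board, rad: 0 level, grows as the handle end is lifted, stop at 0.75. Board 230 long, 160 wide, 12 thick, top 45 above the bench when level, hinged across its far end (stand's x = 205) parallel to the red bar. It falls back when let go; with tote and contents about 0.8 kg, so the bar carries about 4 N.
- hinge_mid (a point): Middle of the board's hinge line, 39 above the bench, at stand x = 205. The bar moves on an arc of radius about 275 about it, in the vertical plane through the stand's x axis.
- bar_mid (a point): Middle of the board's handle, a red round bar, 14 thick, 110 long, level, parallel to the hinge. It lies 70 from the pin hole, away from the hinge, 55 above the bench when level. 45 from the bar's axis to the board's edge; an arm of equal thickness joins each bar end to the board. It turns with the board, and may turn between the fingers.
- board_hole (a point): Centre of the mouth of the hole through the board, on its top face. Hole 14 across with a 2 chamfer, through 12 of plywood, free space below. z along the hole, upwards; x towards the hinge.
- tote: Loose white plastic tote, 120 square, 50 high, walls and floor 4 thick, resting cornerwise on the board: one corner points to the hinge, the corner with a flat tab points to the handle. The tab's hole is already over the board's. Origin centre of underside, x along the diagonal to the hinge, z up. About 0.25 kg. Slippery inside (glass slides at 10 to 15 degrees).
- tote_hole (a point): Centre of the mouth of the 14 hole (2 chamfer) through the tote's tab, on the tab's top, 53 above the bench when level. The tab is 36 wide and 8 thick; the tote's nearest corner edge is 30 from the hole's axis.
- low_corner (a point): Inner floor corner of the tote nearest the hinge, 79 from the tote's centre: the corner that becomes lowest when the board is lifted.
- pin: Loose retaining pin standing upright in the blue block. Steel shank 10 across and 34 long with a chamfered tip, then a collar 26 across and 4 thick, then a round brass head 18 across and 28 high (66 in all). Origin at the shank's tip, z up towards the head. 60 g.
- pin_tip (a point): The tip (lower end) of the pin's shank, on its axis.
- pin_block: Fixed blue plastic block 60 x 60 x 45 high with a 14 hole, 40 deep, in which the pin stands with its collar on the block's top. Origin centre of its underside. It stands left or right of the stand.
- nugget0: Loose green glass nugget in the tote: a dome 26 across, 11 high, flat below, 12 g. Origin centre of its flat side.
- nugget1: Loose blue glass nugget in the tote: a dome 26 across, 11 high, flat below, 12 g. Origin centre of its flat side.
- nugget2: Loose red glass nugget in the tote: a dome 26 across, 11 high, flat below, 12 g. Origin centre of its flat side.
- nugget3: Loose amber glass nugget in the tote: a dome 26 across, 11 high, flat below, 12 g. Origin centre of its flat side.
- foil_roll: Bystander, to be left alone: copper foil roll, a ring 70 across with a 40 hole, 28 high, lying flat. Origin centre of its underside.
- flux_jar: Bystander, to be left alone: small amber jar, 54 across, 70 high. Origin centre of its underside.
- foil_box: Bystander, to be left alone: small cardboard box 70 x 60 x 45 high. Origin centre of its underside.
- spray_bottle: Bystander, to be left alone: white bottle with orange cap, 66 across, 190 high. Origin centre of its underside.
- mug: Bystander, to be left alone: blue mug, 80 across, 90 high. Origin centre of its underside.
- hammer: Bystander, to be left alone: hammer about 250 long lying on the bench.
- driver: Bystander, to be left alone: red-handled screwdriver about 190 long lying on the bench.

How it is judged:
On the way, in this order (a step that is already met when the one before it is completed fails the run):
1. with the board still down, the pin is fully home through the tote's tab and the board (z of pin_tip in the frame of board_hole below -0.021 m and x of pin_tip in the frame of board_hole between -0.008 and 0.008 m and y of pin_tip in the frame of board_hole between -0.008 and 0.008 m and distance between tote_hole and board_hole below 0.016 m and value of joint board below 0.1 rad), for 0.2 s.
2. the board is lifted past 0.5 rad with the pin in (value of joint board above 0.5 rad and z of pin_tip in the frame of board_hole below -0.021 m and x of pin_tip in the frame of board_hole between -0.008 and 0.008 m and y of pin_tip in the frame of board_hole between -0.008 and 0.008 m), for 0.2 s.
At the end, for the whole second after the job is handed in: Fingers bear on the red bar (over 1 N), board held still above 0.5 rad (29 degrees); all four nuggets at rest in the tote within 72 mm of its low inner corner; pin tip at least 21 mm below the board's top, in the hole (home is 26); tote hole within 16 mm of board hole (8 is the tab) (all of step 2 and velocity of joint board between -0.1 and 0.1 rad/s and contact force between the fingers and grip_bar above 1 N and distance between tote_hole and board_hole below 0.016 m and distance between each of nugget0, nugget1, nugget2, nugget3 and low_corner below 0.072 m and z of each of nugget0, nugget1, nugget2, nugget3 in the frame of tote above 0 m and linear speed of each of nugget0, nugget1, nugget2, nugget3 below 0.05 m/s); the arm keeps its last pose, push and grip.
It fails at once if a bystander is moved by more than 40 mm (distance of any of foil_roll, flux_jar, foil_box, spray_bottle, mug, hammer, driver from where it was at the start of the episode above 0.04 m).
It fails at once if a nugget falls out of the tote onto the board or bench (z of any of nugget0, nugget1, nugget2, nugget3 in the frame of tote below -0.01 m).
It also fails if it takes over 64 s, if anything falls off the work surface, if the arm or the gripper's body presses on something with over 40 N, if the wrist force passes 120 N, or if a joint passes its speed limit or range.

### The arm

A 6-joint arm with a two-finger parallel gripper is mounted at the origin on the work surface. World frame = base frame: x ahead of the robot, y to its left, z up, the work surface at z = 0. Lengths are in m, angles in rad, forces in N, time in s.
With the tool pointing down it reaches from about 0.35 to 0.925 m from the base axis. Payload 6.4 kg.
Tool frame: the origin (TCP) lies between the finger pads; the fingertips stand 19 mm ahead of it and the grasp point (between the pads) is the TCP; z points along the fingers, y is the line along which they close (so a half turn about z gives the same grasp; the last joint's range is limited). The gripper opens to 85 mm and grips with 20 to 120 N. Pads are 22 mm wide; open, the fingers measure 114 mm over their backs; the gripper's body (76 mm by 85 mm) begins 54 mm behind the grasp point. The pads swing forward as they close: fully open they stand 13 mm farther back than shut.
Start: joints at [-1.428, 0.245, 1.558, -0, 1.339, -0.174], TCP at [0.202, -0.618, 0.25] pointing down, gripper open.
Joint ranges: [-3.13, 3.13], [-1.02, 2.26], [0.13, 2.54], [-0.95, 4.09], [0.21, 2.88], [-2.74, 2.74]. Speed limits (rad/s): [2.57, 2.57, 3.14, 3.14, 3.14, 3.14].

### API

Orientations are given as a rotation vector (axis times angle).
In Python, from bench import robot gives the robot as it stands. The module is installed in compiled form; this text tells all that it offers.
- The arm moves only by the tool servo_tool, never from a script. Its argument "rows" is a list of rows, each a list of 5 numbers: the shift along the tool's x, y, z in m, then the turn about the tool's z in rad, then the closure, from 0 (fully open) to 1 (shut). A call has exactly 8 rows; each row is the pose to reach, as a shift and turn from the pose commanded when the call began, along the tool's axes at that moment; what a row does not reach only later rows make up. A row lasts 1/12 s, in which the tool goes at most 41.7 mm and 7.16 degrees, less where a joint would pass 70% of its speed; a pose out of reach is approached as far as the arm can. A call with a gripper value outside its range is refused whole. The fingers move at their own pace and stop on an object; "newtons" is the grip in N (left out, the last holds). Time passes only in rows, so rows that repeat a pose let the fingers close, or fill a call up. It gives the time, the measured TCP pose, the force, the opening and the grip force at its end, in the units of the state.
- robot.observe(): the state, without advancing time (a new reading comes with each control period).
- robot.read_camera(name): name is "scene" or "top" or "wrist"; returns a dict with "img" (400x640x3 uint8, blue, green, red), "K" (3x3 intrinsics, pixels), "origin" and "attitude" of the camera in the world; the wrist camera has in their place "hand_eye" (4x4, takes a point from camera to tool coordinates, whose origin is the TCP and whose axes are the flange's). Camera axes: x right, y down, z forward; pixel columns grow to the right and rows downward; lengths in m; the calibration is good to about 2 mm. A picture is of the moment at which its call begins: read the wrist's pose just before it. There is no depth.
- robot.job_done(): hands the job in; it is judged then, once.
The state is a dict: "t": time; "joint_pos": joint angles; "dq": joint speeds; "joint_efforts": joint torques, N m; "eef_pos": TCP position; "ee_rot": TCP orientation; "force": force on the tool from outside, world axes, zero at the start; "ft_torque": the same for the moment, N m; "grip_width": opening from 0.0 (shut) to 1.0 (fully open); "gripper_force": force on a finger pad.
Only numpy, scipy, OpenCV 4.12 (cv2) and the standard library are available. Lean on these libraries where they do the work, as an engineer would, in place of code of your own. Each camera call takes 0.05 s, during which the arm holds its last target. There are 200 camera calls.

## Working session

There is one attempt and no reset: what is moved stays moved. The work goes in short steps, Python scripts to look and compute and a tool call to move; the robot and the scene stay as the last step left them, time stands still between calls to the robot, and variables do not carry over. Pictures are saved under pics/ and viewed, at most 10 in all, crops included, and the job is handed in when it is done.

Besides the shell and the picture viewer there is one more tool, called by a JSON object that holds its "api" and its "payload", one argument or row to a line. servo_tool: Moves the arm, as the interface text tells. Its arguments: {"type":"object","properties":{"rows":{"type":"array"},"newtons":{"type":"number"}},"required":["rows"]}

```bash
mkdir -p pics; ls; python3 - <<'E'
from bench import robot
import cv2,pickle,numpy as np
s=robot.observe();print(s)
for n in ["scene","top"]:
    c=robot.read_camera(n);cv2.imwrite(f"pics/{n}0.png",c["img"]);pickle.dump(c,open(f"{n}.pkl","wb"))
    print(n,c["K"],c["origin"],c["attitude"])
c=robot.read_camera("wrist");print(c["hand_eye"],c["K"])
E
```

```text
pics
{'t': 0.0, 'joint_pos': array([-1.42811550e+00,  2.45793688e-01,  1.55903622e+00, -6.90099929e-06,
        1.33871000e+00, -1.74072682e-01]), 'dq': array([-0.00025   ,  0.00148352,  0.00040068,  0.0013282 , -0.00068802,
        0.00091081]), 'joint_efforts': array([ 2.15295950e-03, -4.29505706e+01, -3.26129258e+01, -2.94109373e-05,
        5.33538696e-03,  4.95884635e-06]), 'eef_pos': array([ 0.20240816, -0.61712137,  0.2491814 ]), 'ee_rot': array([-3.10035121e+00, -4.95173196e-01, -3.74388024e-05]), 'force': array([ 0.02106799, -0.12608914, -0.30547004]), 'ft_torque': array([-0.02653347,  0.01932136, -0.02752981]), 'gripper_force': 0.0, 'grip_width': 0.9998544761666142}
scene [[431.24928199   0.         318.61223349]
 [  0.         431.24928199 196.30779349]
 [  0.           0.           1.        ]] [ 1.2406684  -0.09462162  0.91701259] [-1.93229153 -1.65220634  0.60622124]
top [[394.71720873   0.         324.00626323]
 [  0.         394.71720873 203.44245697]
 [  0.           0.           1.        ]] [0.33133254 0.00294396 1.32937541] [-2.12462891  2.13396815 -0.19177893]
[[ 6.26580901e-05 -9.54176198e-01 -2.99245349e-01  7.64345821e-02]
 [ 9.99999905e-01  1.88880343e-04 -3.92878431e-04 -3.68339479e-04]
 [ 4.31396812e-04 -2.99245296e-01  9.54176119e-01 -1.22181348e-01]
 [ 0.00000000e+00  0.00000000e+00  0.00000000e+00  1.00000000e+00]] [[276.48663602   0.         316.42297235]
 [  0.         276.48663602 200.35826617]
 [  0.           0.           1.        ]]
```

View pics/top0.png

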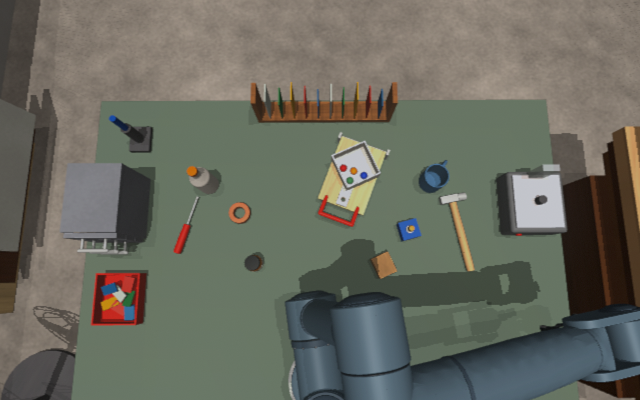

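View pics/scene0.png

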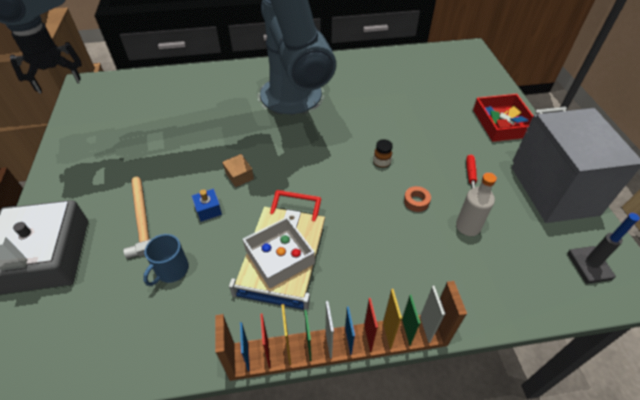

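The top view shows the stand around (350,180), with the red bar at about (338,220). The pin block is at (409,229) with the pin at (410,228). The mug is at (435,176) and the box at (385,264). I'll enlarge both views.

```bash
python3 - <<'E'
import cv2
a=cv2.imread("pics/top0.png")[125:255,305:435];cv2.imwrite("pics/topc.png",cv2.resize(a,None,fx=4.6,fy=4.6,interpolation=cv2.INTER_CUBIC)[:600])
a=cv2.imread("pics/scene0.png")[170:310,180:340];cv2.imwrite("pics/scenec.png",cv2.resize(a,None,fx=4,fy=4,interpolation=cv2.INTER_CUBIC))
E
```

```text
(no output)
```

View pics/topc.png

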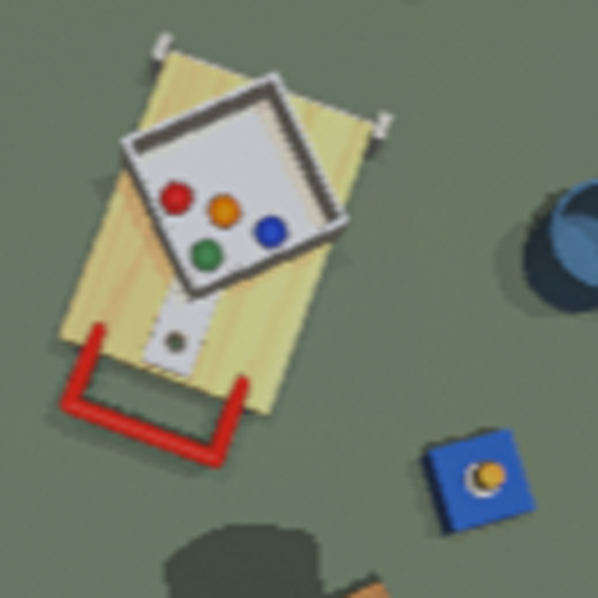

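View pics/scenec.png

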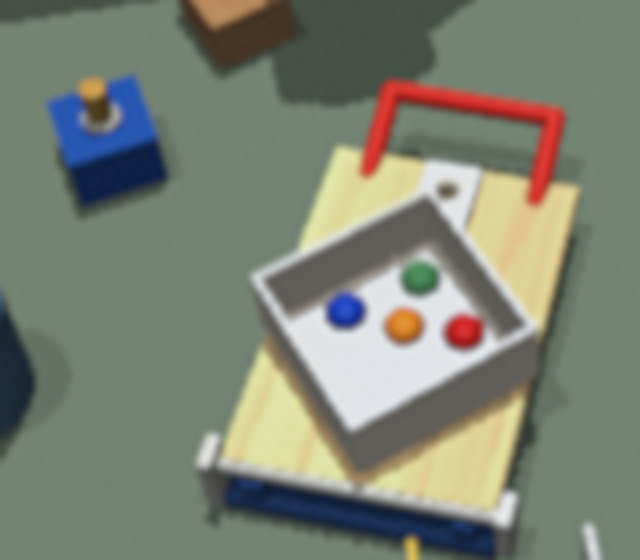

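Top crop: tab hole (175,342), bar ends (68,403) and (220,463), pin head top (491,475), hinge corners (163,45) and (383,122). Scene crop: hole (447,190), bar ends (390,90) and (558,118), head (93,88), collar (100,117).

```bash
cat > h.py <<'E'
import numpy as np,pickle
from scipy.spatial.transform import Rotation as R
def ray(c,px):
    d=np.linalg.solve(c["K"],[px[0],px[1],1.]);return R.from_rotvec(c["attitude"]).apply(d)
def onz(c,px,z):
    d=ray(c,px);o=np.array(c["origin"]);return o+d*(z-o[2])/d[2]
T=lambda u,v:(305+(u+.5)/4.6-.5,125+(v+.5)/4.6-.5)
S=lambda u,v:(180+(u+.5)/4-.5,170+(v+.5)/4-.5)
E
python3 - <<'E'
from h import *
t=pickle.load(open("top.pkl","rb"));s=pickle.load(open("scene.pkl","rb"))
np.set_printoptions(precision=4,suppress=True)
print("hole",onz(t,T(175,342),.053),onz(s,S(447,190),.053))
print("barL",onz(t,T(68,403),.055),onz(s,S(558,118),.055));print("barR",onz(t,T(220,463),.055),onz(s,S(390,90),.055))
print("headtop",onz(t,T(491,475),.077),onz(s,S(93,88),.077)); print("collar",onz(t,T(485,480),.049),onz(s,S(100,117),.049))
print("board", [onz(t,T(*p),.045) for p in [(60,337),(268,412),(170,52),(375,125)]])
print("boardS", [onz(s,S(*p),.045) for p in [(578,187),(338,148)]])
E
```

```text
hole [ 0.5753 -0.0615  0.053 ] [ 0.5759 -0.0609  0.053 ]
barL [0.5312 0.0151 0.055 ] [0.53   0.0172 0.055 ]
barR [ 0.4878 -0.0921  0.055 ] [ 0.489  -0.0886  0.055 ]
headtop [ 0.4759 -0.2782  0.077 ] [ 0.4766 -0.2775  0.077 ]
collar [ 0.4756 -0.2801  0.049 ] [ 0.4774 -0.2787  0.049 ]
board [array([0.5809, 0.0209, 0.045 ]), array([ 0.5256, -0.1278,  0.045 ]), array([ 0.7958, -0.061 ,  0.045 ]), array([ 0.7389, -0.2113,  0.045 ])]
boardS [array([0.5803, 0.0221, 0.045 ]), array([ 0.5246, -0.1265,  0.045 ])]
```

```bash
cat >> h.py <<'E'
from bench import robot
YAW=-0.362
HOLE=np.array([.5756,-.0612]);PIN=np.array([.4763,-.2780])
def go(x,y,z,yawy):
    "print shift and turn from measured pose to a tool-down target, tool y at yaw yawy"
    s=robot.observe();Rm=R.from_rotvec(s["ee_rot"])
    d=Rm.inv().apply(np.array([x,y,z])-s["eef_pos"]);ty=Rm.apply([0,1,0])
    a=(np.arctan2(ty[1],ty[0])-yawy+np.pi)%(2*np.pi)-np.pi
    print("t",round(s["t"],2),"pos",s["eef_pos"].round(4),"tz",Rm.apply([0,0,1]).round(4),"-> shift",d.round(4),"turn",round(a,4),"F",s["force"].round(1),"gf",round(s["gripper_force"],1),"w",round(s["grip_width"],3))
E
python3 -c "
from h import *
go(*PIN,.14,YAW-np.pi/2)"
```

```text
t 0.15 pos [ 0.2024 -0.6173  0.2494] tz [-2.0e-04  1.5e-03 -1.0e+00] -> shift [ 0.3659 -0.2369  0.1099] turn 0.6787 F [ 0.1 -1.3 -0.2] gf 0.0 w 0.999
```

{"api": "servo_tool", "payload": {
  "rows": [
    [0.366,-0.237,0.05,0.679,0],
    [0.366,-0.237,0.05,0.679,0],
    [0.366,-0.237,0.05,0.679,0],
    [0.366,-0.237,0.05,0.679,0],
    [0.366,-0.237,0.05,0.679,0],
    [0.366,-0.237,0.05,0.679,0],
    [0.366,-0.237,0.05,0.679,0],
    [0.366,-0.237,0.05,0.679,0]
  ]
}}

```text
t: 0.82
eef_pos: [0.41, -0.3598, 0.2122]
ee_rot: [-3.09, 0.567, 0.0]
force: [1.1, -0.4, -0.3]
grip_width: 0.999
gripper_force: 0.0
```

```bash
python3 -c "
from h import *
go(*PIN,.14,YAW-np.pi/2)"
```

```text
t 0.82 pos [ 0.41   -0.3598  0.2122] tz [ 0.e+00  1.e-04 -1.e+00] -> shift [ 0.0329 -0.1     0.0722] turn -0.0007 F [ 1.1 -0.4 -0.3] gf 0.0 w 0.999
```

{"api": "servo_tool", "payload": {
  "rows": [
    [0.033,-0.1,0.072,0,0],
    [0.033,-0.1,0.072,0,0],
    [0.033,-0.1,0.072,0,0],
    [0.033,-0.1,0.072,0,0],
    [0.033,-0.1,0.072,0,0.3],
    [0.033,-0.1,0.072,0,0.3],
    [0.033,-0.1,0.072,0,0.3],
    [0.033,-0.1,0.072,0,0.3]
  ]
}}

```text
t: 1.48
eef_pos: [0.4756, -0.2815, 0.1419]
ee_rot: [3.088, -0.568, 0.003]
force: [-0.8, 0.0, -0.7]
grip_width: 0.696
gripper_force: 0.0
```

```bash
python3 -c "
from h import *
import cv2
go(*PIN,.072,YAW-np.pi/2)
s=robot.observe();c=robot.read_camera('wrist')
cv2.imwrite('pics/w1.png',c['img'])
H=c['hand_eye'];Rm=R.from_rotvec(s['ee_rot']).as_matrix()
for p in ([*PIN,.077],[*PIN,.049]):
    q=np.linalg.inv(H)@np.r_[Rm.T@(np.array(p)-s['eef_pos']),1];u=c['K']@q[:3];print(u[:2]/u[2])
"
```

```text
t 1.48 pos [ 0.4756 -0.2815  0.1419] tz [ 0.0018 -0.0018 -1.    ] -> shift [-0.0008 -0.0036  0.0699] turn -0.002 F [-0.8  0.  -0.7] gf 0.0 w 0.696
[311.87772074 224.22338333]
[312.39495198 211.34587572]
```

View pics/w1.png

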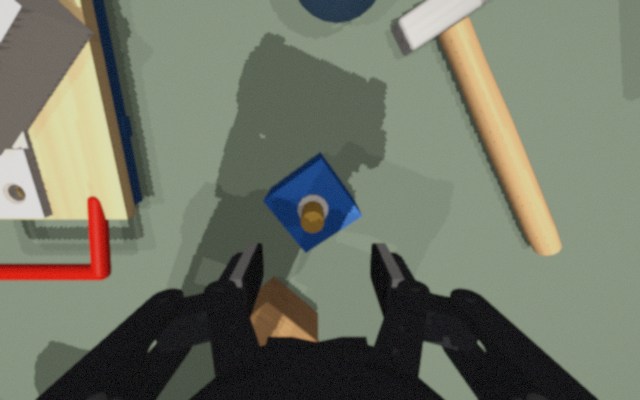

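The wrist view shows the pin head top at (313,221) and the collar at (313,207). That is 3 px above the prediction, but the arm was still settling. I'll descend and re-measure at rest.

{"api": "servo_tool", "payload": {
  "rows": [
    [0,0,0.03,0,0.3],
    [0,0,0.03,0,0.3],
    [0,0,0.03,0,0.3],
    [0,0,0.03,0,0.3],
    [0,0,0.03,0,0.3],
    [0,0,0.03,0,0.3],
    [0,0,0.03,0,0.3],
    [0,0,0.03,0,0.3]
  ]
}}

```text
t: 2.2
eef_pos: [0.4758, -0.2801, 0.1112]
ee_rot: [3.09, -0.566, 0.001]
force: [-0.3, -0.2, 0.1]
grip_width: 0.698
gripper_force: 0.0
```

```bash
cat >> h.py <<'E'
def wproj(s,c,pts):
    H=c['hand_eye'];Rm=R.from_rotvec(s['ee_rot']).as_matrix();o=[]
    for p in pts:
        q=np.linalg.inv(H)@np.r_[Rm.T@(np.array(p)-s['eef_pos']),1];u=c['K']@q[:3];o.append(u[:2]/u[2])
    return np.array(o)
def wz(s,c,px,z):
    "pixel to the world plane z, wrist camera"
    H=c['hand_eye'];Rm=R.from_rotvec(s['ee_rot']).as_matrix()
    d=Rm@H[:3,:3]@np.linalg.solve(c['K'],[px[0],px[1],1.]);o=Rm@H[:3,3]+s['eef_pos'];return o+d*(z-o[2])/d[2]
E
python3 -c "
from h import *
import cv2
go(*PIN,.072,YAW-np.pi/2)
s=robot.observe();c=robot.read_camera('wrist')
cv2.imwrite('pics/w2.png',cv2.resize(c['img'][160:260,250:380],None,fx=4,fy=4,interpolation=cv2.INTER_CUBIC))
pickle.dump((s,c),open('w2.pkl','wb'))
print(wproj(s,c,([*PIN,.077],[*PIN,.049])))
"
```

```text
t 2.2 pos [ 0.4758 -0.2801  0.1112] tz [ 7.e-04 -7.e-04 -1.e+00] -> shift [-0.0003 -0.0021  0.0392] turn -0.0001 F [-0.3 -0.2  0.1] gf 0.0 w 0.698
[[313.41332468 242.43940529]
 [313.82591244 225.15455791]]
```

View pics/w2.png

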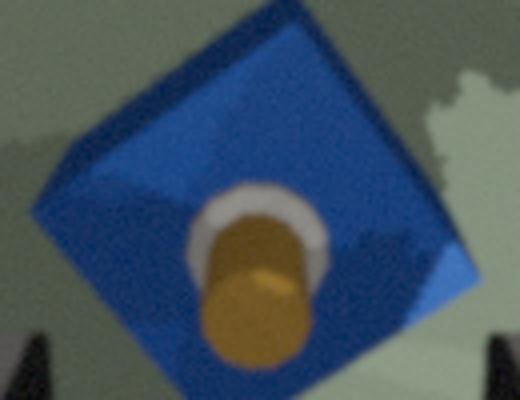

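At rest the head top is at about (313.9,239.1) and the collar at (313.9,222.4), within the 2 mm calibration error. I use the same top-camera frame for both pin and hole, so that bias cancels. Next I descend and grip.

{"api": "servo_tool", "payload": {
  "rows": [
    [0,-0.002,0.02,0,0.3],
    [0,-0.002,0.039,0,0.3],
    [0,-0.002,0.039,0,0.3],
    [0,-0.002,0.039,0,0.3],
    [0,-0.002,0.039,0,0.3],
    [0,-0.002,0.039,0,0.3],
    [0,-0.002,0.039,0,0.3],
    [0,-0.002,0.039,0,0.3]
  ],
  "newtons": 60
}}

```text
t: 2.92
eef_pos: [0.4768, -0.2784, 0.0725]
ee_rot: [3.089, -0.566, 0.002]
force: [-0.3, -0.0, -0.6]
grip_width: 0.7
gripper_force: 0.0
```

{"api": "servo_tool", "payload": {
  "rows": [
    [0,0,0,0,0.6],
    [0,0,0,0,0.8],
    [0,0,0,0,1],
    [0,0,0,0,1],
    [0,0,0,0,1],
    [0,0,0,0,1],
    [0,0,0,0,1],
    [0,0,0,0,1]
  ],
  "newtons": 60
}}

```text
t: 3.58
eef_pos: [0.4765, -0.2782, 0.0719]
ee_rot: [3.09, -0.566, 0.001]
force: [-0.5, -0.2, 2.7]
grip_width: 0.191
gripper_force: 58.6
```

```bash
python3 -c "
from h import *
go(*PIN,.15,YAW-np.pi/2)"
```

```text
t 3.58 pos [ 0.4765 -0.2782  0.0719] tz [ 4.e-04 -4.e-04 -1.e+00] -> shift [-0.0002 -0.0001 -0.0781] turn -0.0002 F [-0.5 -0.2  2.7] gf 58.6 w 0.191
```

{"api": "servo_tool", "payload": {
  "rows": [
    [0,0,-0.02,0,1],
    [0,0,-0.05,0,1],
    [0,0,-0.09,0,1],
    [0,0,-0.09,0,1],
    [0,0,-0.09,0,1],
    [0,0,-0.09,0,1],
    [0,0,-0.09,0,1],
    [0,0,-0.09,0,1]
  ]
}}

```text
t: 4.25
eef_pos: [0.4753, -0.2772, 0.1595]
ee_rot: [-3.088, 0.566, 0.005]
force: [0.9, 0.4, -0.2]
grip_width: 0.187
gripper_force: 59.1
```

```bash
python3 -c "
from h import *
go(*HOLE,.162,YAW-np.pi/2)"
```

```text
t 4.25 pos [ 0.4753 -0.2772  0.1595] tz [-0.0028  0.0025 -1.    ] -> shift [ 0.0173 -0.2375 -0.0022] turn -0.0002 F [ 0.9  0.4 -0.2] gf 59.1 w 0.187
```

{"api": "servo_tool", "payload": {
  "rows": [
    [0.002,-0.03,0,0,1],
    [0.004,-0.07,0,0,1],
    [0.007,-0.11,0,0,1],
    [0.01,-0.15,0,0,1],
    [0.013,-0.19,0,0,1],
    [0.015,-0.22,0,0,1],
    [0.016,-0.238,0,0,1],
    [0.016,-0.238,0,0,1]
  ]
}}

```text
t: 4.92
eef_pos: [0.5758, -0.0577, 0.1601]
ee_rot: [-3.09, 0.559, 0.003]
force: [-0.4, 0.0, -0.3]
grip_width: 0.187
gripper_force: 59.1
```

{"api": "servo_tool", "payload": {
  "rows": [
    [0,0,0,0,1],
    [0,0,0,0,1],
    [0,0,0,0,1],
    [0,0,0,0,1],
    [0,0,0,0,1],
    [0,0,0,0,1],
    [0,0,0,0,1],
    [0,0,0,0,1]
  ]
}}

```text
t: 5.58
eef_pos: [0.5755, -0.0614, 0.1616]
ee_rot: [-3.09, 0.566, -0.0]
force: [0.6, 0.2, -0.4]
grip_width: 0.188
gripper_force: 59.1
```

```bash
python3 -c "
from h import *
import cv2
go(*HOLE,.162,YAW-np.pi/2)
s=robot.observe();c=robot.read_camera('wrist')
cv2.imwrite('pics/w3.png',cv2.resize(c['img'][120:320,220:420],None,fx=3,fy=3,interpolation=cv2.INTER_CUBIC))
pickle.dump((s,c),open('w3.pkl','wb'))
print(wproj(s,c,([*HOLE,.053],[*HOLE,.095]))-[220,120])
"
```

```text
t 5.58 pos [ 0.5755 -0.0614  0.1616] tz [ 1.e-04 -0.e+00 -1.e+00] -> shift [ 0.     -0.0002 -0.0004] turn -0.0006 F [ 0.6  0.2 -0.4] gf 59.1 w 0.188
[[ 96.57407698  84.43709378]
 [ 96.56630784 102.37604863]]
```

View pics/w3.png

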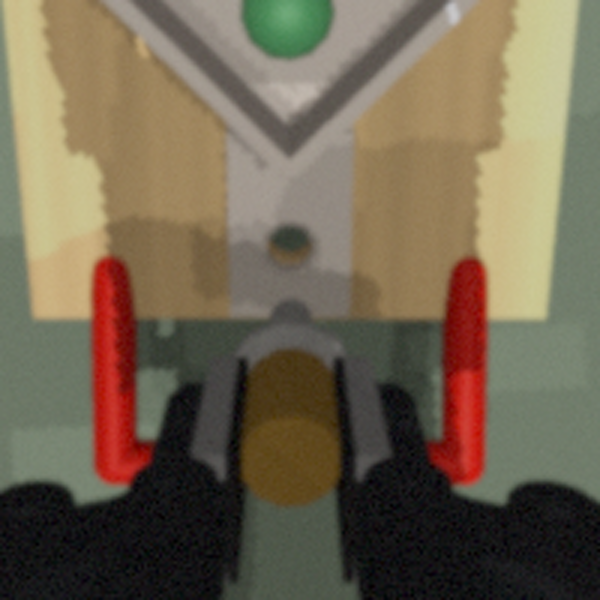

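The hole is seen at (97,81), again 3 px above the prediction. The wrist camera's bias is therefore the same for pin and hole, so they are aligned. Now I insert.

{"api": "servo_tool", "payload": {
  "rows": [
    [0,0,0.02,0,1],
    [0,0,0.035,0,1],
    [0,0,0.04,0,1],
    [0,0,0.044,0,1],
    [0,0,0.048,0,1],
    [0,0,0.052,0,1],
    [0,0,0.055,0,1],
    [0,0,0.055,0,1]
  ]
}}

```text
t: 6.3
eef_pos: [0.5755, -0.0611, 0.1063]
ee_rot: [-3.09, 0.566, 0.0]
force: [0.1, 0.4, -0.7]
grip_width: 0.189
gripper_force: 59.1
```

{"api": "servo_tool", "payload": {
  "rows": [
    [0,0,0.005,0,1],
    [0,0,0.01,0,1],
    [0,0,0.015,0,1],
    [0,0,0.02,0,1],
    [0,0,0.024,0,1],
    [0,0,0.026,0,1],
    [0,0,0.027,0,1],
    [0,0,0.028,0,1]
  ]
}}

```text
t: 6.97
eef_pos: [0.5763, -0.0613, 0.0798]
ee_rot: [3.09, -0.566, 0.001]
force: [-3.6, 1.0, 11.1]
grip_width: 0.185
gripper_force: 60.1
```

{"api": "servo_tool", "payload": {
  "rows": [
    [0,0,0,0,1],
    [0,0,0,0,1],
    [0,0,0,0,1],
    [0,0,0,0,1],
    [0,0,0,0,0.9],
    [0,0,0,0,0.7],
    [0,0,0,0,0.6],
    [0,0,0,0,0.6]
  ]
}}

```text
t: 7.63
eef_pos: [0.5755, -0.0611, 0.0784]
ee_rot: [-3.09, 0.566, 0.0]
force: [-0.2, -1.1, 0.5]
grip_width: 0.401
gripper_force: 0.0
```

{"api": "servo_tool", "payload": {
  "rows": [
    [0,0,-0.02,0,0.6],
    [0,0,-0.05,0,0.55],
    [0,0,-0.09,0,0.55],
    [-0.02,0,-0.09,-0.1,0.55],
    [-0.05,0,-0.09,-0.22,0.55],
    [-0.07,0,-0.09,-0.34,0.55],
    [-0.07,0,-0.09,-0.46,0.55],
    [-0.07,0,-0.09,-0.58,0.55]
  ]
}}

```text
t: 8.3
eef_pos: [0.5089, -0.0357, 0.1682]
ee_rot: [-3.122, -0.351, 0.001]
force: [0.8, -0.8, 0.4]
grip_width: 0.451
gripper_force: 0.0
```

{"api": "servo_tool", "payload": {
  "rows": [
    [0,0,0,-0.12,0.55],
    [0,0,0,-0.24,0.55],
    [0,0,0,-0.36,0.55],
    [0,0,0,-0.48,0.55],
    [0,0,0,-0.6,0.55],
    [0,0,0,-0.72,0.55],
    [0,0,0,-0.84,0.55],
    [0,0,0,-0.96,0.55]
  ]
}}

```text
t: 8.97
eef_pos: [0.5099, -0.0363, 0.1683]
ee_rot: [-2.607, -1.753, 0.0]
force: [0.2, -0.0, 0.3]
grip_width: 0.451
gripper_force: 0.0
```

```bash
python3 -c "
from h import *
import cv2
B=HOLE-.07*np.array([np.cos(YAW),np.sin(YAW)]);print(B)
go(*B,.056,YAW)
c=robot.read_camera('scene');cv2.imwrite('pics/s4.png',cv2.resize(c['img'][150:310,200:340],None,fx=3.5,fy=3.5,interpolation=cv2.INTER_CUBIC))
"
```

```text
[ 0.51013667 -0.03640983]
t 8.97 pos [ 0.5099 -0.0363  0.1683] tz [-3.e-04  1.e-04 -1.e+00] -> shift [-0.      0.0003  0.1123] turn -0.0251 F [ 0.2 -0.   0.3] gf 0.0 w 0.451
```

View pics/s4.png

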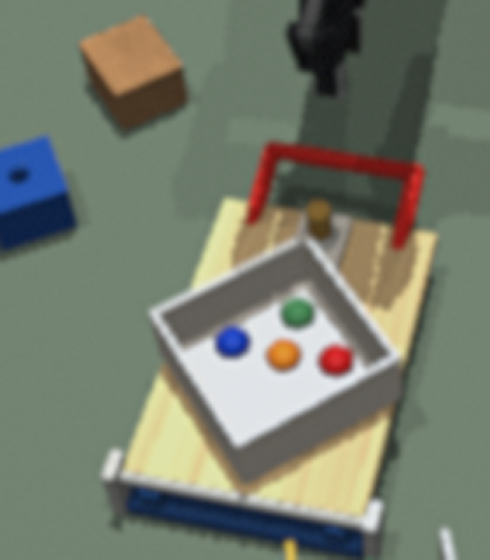

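The pin sits in the tab with its head at (318,212), and the nuggets are untouched. Next I descend onto the bar.

{"api": "servo_tool", "payload": {
  "rows": [
    [0,0,0.03,-0.03,0.55],
    [0,0,0.06,-0.03,0.55],
    [0,0,0.085,-0.03,0.55],
    [0,0,0.1,-0.03,0.55],
    [0,0,0.112,-0.03,0.55],
    [0,0,0.112,-0.03,0.55],
    [0,0,0.112,-0.03,0.55],
    [0,0,0.112,-0.03,0.55]
  ],
  "newtons": 50
}}

```text
t: 9.68
eef_pos: [0.5111, -0.0366, 0.0577]
ee_rot: [2.585, 1.782, 0.002]
force: [-0.4, 0.6, 0.7]
grip_width: 0.449
gripper_force: 0.0
```

{"api": "servo_tool", "payload": {
  "rows": [
    [0,0,0,0,0.7],
    [0,0,0,0,0.8],
    [0,0,0,0,0.9],
    [0,0,0,0,1],
    [0,0,0,0,1],
    [0,0,0,0,1],
    [0,0,0,0,1],
    [0,0,0,0,1]
  ]
}}

```text
t: 10.35
eef_pos: [0.5113, -0.0367, 0.0578]
ee_rot: [2.584, 1.783, 0.003]
force: [-0.5, 0.2, 5.8]
grip_width: 0.144
gripper_force: 49.0
```

```bash
python3 -c "
from h import *
B=HOLE-.07*np.array([np.cos(YAW),np.sin(YAW)]);go(*B,.056,YAW)
print(R.from_rotvec(robot.observe()['ee_rot']).as_matrix().round(3))
r=np.hypot(275,16);a0=np.arctan2(16,275)
for th in np.arange(0,.66,.04): print(round(th,2),np.round([275-r*np.cos(a0+th), r*np.sin(a0+th)-16],1))
"
```

```text
t 10.35 pos [ 0.5113 -0.0367  0.0578] tz [ 2.7e-03 -8.0e-04 -1.0e+00] -> shift [-0.0002 -0.0012  0.0018] turn -0.0011 F [-0.5  0.2  5.8] gf 49.0 w 0.144
[[ 0.355  0.935  0.003]
 [ 0.935 -0.355 -0.001]
 [ 0.     0.003 -1.   ]]
0.0 [0. 0.]
0.04 [ 0.9 11. ]
0.08 [ 2.2 21.9]
0.12 [ 3.9 32.8]
0.16 [ 6.1 43.6]
0.2 [ 8.7 54.3]
0.24 [11.7 64.9]
0.28 [15.1 75.4]
0.32 [19.  85.7]
0.36 [23.3 95.8]
0.4 [ 27.9 105.8]
0.44 [ 33.  115.6]
0.48 [ 38.5 125.2]
0.52 [ 44.3 134.5]
0.56 [ 50.5 143.6]
0.6 [ 57.1 152.5]
0.64 [ 64.  161.1]
```

{"api": "servo_tool", "payload": {
  "rows": [
    [0,0.0004,-0.0055,0,1],
    [0,0.0009,-0.011,0,1],
    [0,0.0015,-0.0165,0,1],
    [0,0.0022,-0.0219,0,1],
    [0,0.003,-0.0274,0,1],
    [0,0.0039,-0.0328,0,1],
    [0,0.005,-0.0382,0,1],
    [0,0.0061,-0.0436,0,1]
  ]
}}

```text
t: 11.02
eef_pos: [0.5163, -0.0386, 0.0999]
ee_rot: [2.585, 1.783, 0.002]
force: [8.2, -1.3, -7.2]
grip_width: 0.146
gripper_force: 48.6
```

{"api": "servo_tool", "payload": {
  "rows": [
    [0,0.0013,-0.0054,0,1],
    [0,0.0026,-0.0107,0,1],
    [0,0.0041,-0.016,0,1],
    [0,0.0056,-0.0213,0,1],
    [0,0.0073,-0.0266,0,1],
    [0,0.009,-0.0318,0,1],
    [0,0.011,-0.037,0,1],
    [0,0.0129,-0.0421,0,1]
  ]
}}

```text
t: 11.68
eef_pos: [0.5274, -0.0429, 0.1411]
ee_rot: [-2.585, -1.783, 0.0]
force: [3.3, -0.5, -6.7]
grip_width: 0.142
gripper_force: 48.7
```

```bash
python3 -c "
from h import *
go(.51+.019*.935,-.0364-.019*.354,.142,YAW)"
```

```text
t 11.68 pos [ 0.5274 -0.0429  0.1411] tz [-9.e-04  7.e-04 -1.e+00] -> shift [-0.0001  0.0004 -0.0009] turn -0.0014 F [ 3.3 -0.5 -6.7] gf 48.7 w 0.142
```

{"api": "servo_tool", "payload": {
  "rows": [
    [0,0.0021,-0.0051,0,1],
    [0,0.0043,-0.0101,0,1],
    [0,0.0066,-0.0151,0,1],
    [0,0.0089,-0.0201,0,1],
    [0,0.0114,-0.025,0,1],
    [0,0.014,-0.0299,0,1],
    [0,0.0167,-0.0347,0,1],
    [0,0.0195,-0.0395,0,1]
  ]
}}

```text
t: 12.35
eef_pos: [0.545, -0.0496, 0.1818]
ee_rot: [-2.583, -1.782, 0.004]
force: [-7.1, 2.5, -1.4]
grip_width: 0.142
gripper_force: 48.7
```

{"api": "servo_tool", "payload": {
  "rows": [
    [0,0.0029,-0.0047,0,1],
    [0,0.0058,-0.0093,0,1],
    [0,0.0089,-0.0139,0,1],
    [0,0.012,-0.0184,0,1],
    [0,0.0153,-0.0229,0,1],
    [0,0.0186,-0.0273,0,1],
    [0,0.0203,-0.0295,0,1],
    [0,0.0203,-0.0295,0,1]
  ]
}}

```text
t: 13.02
eef_pos: [0.5638, -0.0567, 0.2128]
ee_rot: [-2.582, -1.782, 0.006]
force: [-12.8, 4.0, 5.7]
grip_width: 0.138
gripper_force: 48.8
```

{"api": "servo_tool", "payload": {
  "rows": [
    [0,0,0,0,1],
    [0,0,0,0,1],
    [0,0,0,0,1],
    [0,0,0,0,1],
    [0,0,0,0,1],
    [0,0,0,0,1],
    [0,0,0,0,1],
    [0,0,0,0,1]
  ]
}}

```text
t: 13.68
eef_pos: [0.5634, -0.0565, 0.2123]
ee_rot: [-2.582, -1.782, 0.006]
force: [-11.4, 3.9, 4.7]
grip_width: 0.143
gripper_force: 48.8
```

```bash
python3 -c "
from h import *
import cv2
go(.51+.0571*.935,-.0364-.0571*.354,.2085,YAW)
c=robot.read_camera('scene');a=cv2.resize(c['img'][130:310,200:340],None,fx=3,fy=3,interpolation=cv2.INTER_CUBIC)
b=cv2.resize(robot.read_camera('top')['img'][110:240,290:415],None,fx=3,fy=3,interpolation=cv2.INTER_CUBIC)
b=cv2.copyMakeBorder(b,0,a.shape[0]-b.shape[0],0,0,cv2.BORDER_CONSTANT)
cv2.imwrite('pics/s5.png',np.hstack([a,b]))
"
```

```text
t 13.68 pos [ 0.5634 -0.0565  0.2123] tz [-0.0057  0.0013 -1.    ] -> shift [-0.0001  0.      0.0038] turn -0.0004 F [-11.4   3.9   4.7] gf 48.8 w 0.143
```

View pics/s5.png

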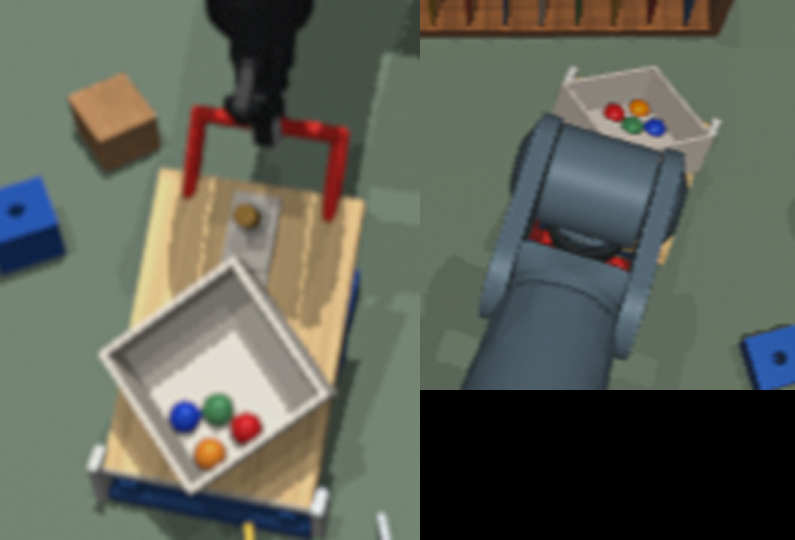

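The board is up, the pin is in (head at (246,215)), and the four nuggets are bunched in the low corner. I'll let things settle, then check the nugget distances to the low corner.

{"api": "servo_tool", "payload": {
  "rows": [
    [0,0,0,0,1],
    [0,0,0,0,1],
    [0,0,0,0,1],
    [0,0,0,0,1],
    [0,0,0,0,1],
    [0,0,0,0,1],
    [0,0,0,0,1],
    [0,0,0,0,1]
  ]
}}

```text
t: 14.45
eef_pos: [0.5634, -0.0566, 0.2123]
ee_rot: [-2.582, -1.782, 0.006]
force: [-12.4, 3.3, 4.6]
grip_width: 0.144
gripper_force: 48.8
```

```bash
python3 -c "
from h import *
import cv2
t=robot.read_camera('top');s=robot.read_camera('scene')
a=cv2.resize(s['img'][130:310,200:340],None,fx=3,fy=3,interpolation=cv2.INTER_CUBIC)
o=cv2.imread('pics/s5.png')[:,:420];print('change',np.abs(a.astype(int)-o)[270:,90:340].max())
th=.61;X=np.array([np.cos(YAW),np.sin(YAW),0]);Y=np.array([-X[1],X[0],0]);Z=np.array([0,0,1.])
ex=np.cos(th)*X-np.sin(th)*Z;ez=np.sin(th)*X+np.cos(th)*Z
hm=np.r_[HOLE+.205*X[:2],.039]
# tote centre x from hole: 30+60*sqrt2 ; low corner +79
lc=hm+ex*(.030+.0849+.079-.205)+ez*.010
def pl(c,px,h):
    d=ray(c,px);o=np.array(c['origin']);p0=hm+ez*h;return o+d*((p0-o)@ez)/(d@ez)
for n,u,v,u2,v2 in [('g',213,125,217,408),('b',236,128,185,417),('r',195,112,246,428),('a',219,107,209,453)]:
    for c,px in ((t,(290+u/3,110+v/3)),(s,(200+u2/3,130+v2/3))):
        w=pl(c,px,.016)-lc;print(n,np.round([w@ex*1e3,w@Y*1e3,np.hypot(w@ex,w@Y)*1e3],1))
"
```

```text
change 4
g [-52.7  -3.5  52.8]
g [-48.2   0.2  48.2]
b [-43.8 -28.1  52.1]
b [-37.5 -22.4  43.7]
r [-41.5  20.1  46.1]
r [-37.7  24.3  44.9]
a [-17.8  -2.4  18. ]
a [-14.9   0.2  14.9]
```

All four nuggets are within 55 mm of the low corner and at rest, and the board is at about 0.61 rad. I'm handing in.

```bash
python3 -c "
from bench import robot
print(robot.job_done())"
```

```text
the job is handed in; nothing more can be done
None
```

The job is handed in: the pin was pushed down until its collar met the tab, the board is held by its red bar at about 35°, and all four nuggets are at rest within about 55 mm of the low corner; the robot gave no verdict on hand-in.

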